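# Touch-latch spice cupboard: clear, press, swing open

## Task

Open the small cupboard with the slatted door, using only fingertips or the outside of the fingers; nothing is to be gripped or lifted. Slide the small squat clip jar that stands in front of it aside along the worktop, so that neither cupboard nor door ever touches it, press the free edge of the door inward until the push catch lets go, and take the hand away so that the door springs ajar by itself; then reach behind the free edge and swing the door wide open, about square to the front. The jar stays standing on the worktop, the plain cupboard stays shut, and everything else is left where it is.

Things in the scene. Friction and masses are not known exactly. Their poses are not given: they have to be found in the camera images.
- slat_cupboard: the one to open: small wooden cupboard, louvre slats in its door; left or right of the plain one. Fixed, 180 wide, 160 deep, 220 mm high. Origin under its middle; front looks along its own -x, own +y is its left side seen from the robot. The door covers its front, no handle, 176 mm wide, 14 thick, 3 to 217 mm up; hung at its left (+y), free edge right (-y).
- slat_cupboard_door (a joint): slatted door's angle, rad: 0 shut, held by a push catch; negative pressed in (stop at -0.045, 8 mm at the free edge); 1.57 square to the front; stop 1.75. Pressed to about -0.04 (4 to 6 N at the free edge) the catch lets go for good; as the hand gives way a damped spring opens the door to about 0.55 in about 1 s. From there it swings with slight friction and stays where left.
- slat_cupboard_press (a point): point on the front face of the slatted door, 20 mm from its free edge and 170 mm above the worktop: a good place to press; it moves with the door. Its x axis points into the door, square to its face; its y axis points along the door to the hinge.
- slat_cupboard_hinge (a point): point on the slatted door's vertical hinge axis, 170 mm above the worktop, at the left edge of the door in the plane of its front face (80 mm ahead of and 88 mm to the left of the cupboard's middle). Fixed; axes as the cupboard's.
- plain_cupboard: the other cupboard, alike in all but its door, a plain flat board with the same push catch; leave it shut. Fixed, 180 wide, 160 deep, 220 mm high. Origin under its middle; front looks along its own -x, own +y is its left side seen from the robot. 
- plain_cupboard_door (a joint): angle of the plain door, rad; 0 shut; it has the same push catch
- squat_jar: small squat glass clip jar (0.18 kg) standing loose in front of the slatted door, its centre about 115 mm from it; glass body 66 mm across, solid up to 56 mm, 76 mm high over all, its bail wire makes it 85 mm long. Origin under its centre; z up. It slides on the worktop when pushed below 40 mm. It cannot slide onto the hob glass at the right (6 mm proud; x over 0.448, y from -0.328 to -0.618).
- timer: round wind-up kitchen timer, 59 mm across and 47 mm high, loose on top of the plain cupboard; origin under its centre
- black_pot: small round black pot, 58 mm across and 50 mm high, loose on top of the slatted cupboard; origin under its centre
- mill: dark wooden pepper mill, 58 mm across and 150 mm high, standing at the right; origin under its centre
- mug: cream-coloured mug standing upside down, 63x88x51 mm, at the left; origin under its centre
- tumbler: clear glass tumbler standing upside down, 64 mm across and 89 mm high, at the left; origin under its centre
- garlic: bulb of garlic, 60 mm across and 59 mm high, at the right; origin under its centre
Not all that is in view belongs to the job. Leave any blue look-alike of the squat_jar alone.

How it is judged:
By the outcome, as a careful person would: the job done as asked, in the order asked, and still so for the second after the job is handed in, with the robot touching nothing.
It also fails if it takes over 58 s, if anything falls off the work surface, if the arm or the gripper's body presses on something with over 40 N, if the wrist force passes 120 N, or if a joint passes its speed limit or range.

## Robot

A 7-joint arm with a two-finger parallel gripper is mounted at the origin on a cart in front of the work surface, level with it; the furniture and walls round the work are solid. World frame = base frame: x ahead of the robot, y to its left, z up, the work surface at z = 0. Lengths are in m, angles in rad, forces in N, time in s.
With the tool pointing down it reaches from about 0.4 to 0.875 m from the base axis. Payload 19.3 kg.
Tool frame: the origin (TCP) lies at the very end of the fingers, on their centre line; the grasp point (between the pads) lies 19 mm behind it; z points along the fingers, y is the line along which they close (so a half turn about z gives the same grasp; the last joint's range is limited). The gripper opens to 85 mm and grips with 20 to 120 N. Pads are 22 mm wide; open, the fingers measure 114 mm over their backs; the gripper's body (76 mm by 85 mm) begins 54 mm behind the grasp point. The pads swing forward as they close: fully open they stand 13 mm farther back than shut.
Start: joints at [-1.338, 0.521, -0.036, 1.599, 0.021, 1.021, -0.113], TCP at [0.186, 0.597, 0.231] pointing down, gripper open.
Joint ranges: [-2.91, 2.91], [-0.3, 2.13], [-1.5, 1.42], [0.17, 2.43], [-1.26, 4.41], [0.16, 1.93], [-2.52, 2.52]. Speed limits (rad/s): [1.89, 1.89, 2.39, 2.39, 3.01, 3.01, 3.01].

## Interface

Orientations are given as [roll, pitch, yaw] about the fixed x, y, z axes, in that order (R = Rz(yaw) Ry(pitch) Rx(roll)).
In Python, from workcell import bot gives the robot as it stands.
- The arm moves only by the tool carry_out, never from a script. Its argument "rows" is a list that holds one entry, the list of rows, each a list of 4 numbers: the shift along the tool's x, y, z in m, then the turn about the tool's z in degrees. In form: [[[x, y, z, twist], ...]]. A call has 1 to 12 rows; each row is the pose to reach, as a shift and turn from the pose commanded when the call began, along the tool's axes at that moment; what a row does not reach only later rows make up. A row lasts 1/12 s, in which the tool goes at most 41.7 mm and 7.16 degrees, less where a joint would pass 70% of its speed; a pose out of reach is approached as far as the arm can. A call with a gripper value outside its range is refused whole. "grip" is the finger opening in m, from 0 to 0.0854, set as the call begins (left out, the last holds). The fingers move at their own pace and stop on an object; "grip_force" is the grip in N (left out, the last holds). Time passes only in rows, so rows that repeat a pose let the fingers close. It gives the time, the measured TCP pose, the force, the opening and the grip force at its end, in the units of the state.
- bot.observe(): the state, without advancing time (a new reading comes with each control period).
- bot.grab_frame(name): name is "scene" or "top" or "wrist"; returns a dict with "pixels" (480x640x3 uint8, red, green, blue), "K" (3x3 intrinsics, pixels), "pose" (4x4, takes a point from camera to world coordinates). Camera axes: x right, y down, z forward; pixel columns grow to the right and rows downward; lengths in m; the calibration is good to about 2 mm. A picture is of the moment at which its call begins. There is no depth.
- bot.job_done(): hands the job in; it is judged then, once.
Trained networks look in a picture, given as the dict that the camera call returned (one of the last four; its "shot" number tells which), for a name from the list of things; names that differ only in an ending like _2 or _b are one class to them, and where a whole thing is asked for, a point or a joint stands for the part that bears it (a point fixed in the world has none). Each returns a list of dicts, best first, with "conf" (0 to 1); they miss things now and then, are a little off and sometimes report something else, mostly with a low value. They report only what shows in the picture. A call takes as long as a camera call. They do not tell look-alikes from the thing itself.
- bot.look_for(picture, label): "position" ([column, row] in pixels, amid what is visible of it).
- bot.regions_of(picture, label): "region" (480x640 bool, what is visible of it) and "position" ([column, row] in pixels, amid what is visible of it).
- bot.spot_point(picture, label): "position" ([column, row] in pixels: a listed point, or the origin of a listed thing).
The state is a dict: "clock": time; "qpos": joint angles; "qd": joint speeds; "joint_efforts": joint torques, N m; "position": TCP position; "tool_rot": TCP orientation; "force": force on the tool from outside, world axes, zero at the start; "moment": the same for the moment, N m; "grip_width": finger opening in m; "finger_force": force on a finger pad.
Only numpy, scipy, OpenCV 4.12 (cv2) and the standard library are available. Lean on these libraries where they do the work, as an engineer would, in place of code of your own. Each camera call takes 0.05 s, during which the arm holds its last target. There are 200 camera calls.

## Working session

There is one attempt and no reset: what is moved stays moved. The work goes in short steps, Python scripts to look and compute and a tool call to move; the robot and the scene stay as the last step left them, time stands still between calls to the robot, and variables do not carry over. Pictures are saved under pics/ and viewed, at most 10 in all, crops included, and the job is handed in when it is done.

Besides the shell and the picture viewer there is one more tool, called after ">>>" in YAML: its name, and indented under it one key for each argument. carry_out: Moves the arm, as the interface text tells. Its arguments: {"type":"object","properties":{"rows":{"type":"array","items":{"type":"array","items":{"type":"array","items":{"type":"number"}}}},"grip":{"type":"number"},"grip_force":{"type":"number"}},"required":["rows"]}

```bash
mkdir -p pics; cat > h.py <<'E'
import numpy as np, cv2
from workcell import bot
from scipy.spatial.transform import Rotation as R
def ray(p,uv):
    d=np.linalg.inv(p["K"])@[uv[0],uv[1],1]; T=np.array(p["pose"]); return T[:3,3],T[:3,:3]@d
def onz(p,uv,z):
    o,d=ray(p,uv); return o+d*(z-o[2])/d[2]
def proj(p,X):
    T=np.linalg.inv(p["pose"]); c=T[:3,:3]@X+T[:3,3]; u=np.array(p["K"])@c; return u[:2]/u[2]
def tri(l):
    A=np.zeros((3,3));b=np.zeros(3)
    for p,uv in l:
        o,d=ray(p,uv); d=d/np.linalg.norm(d); M=np.eye(3)-np.outer(d,d); A+=M;b+=M@o
    return np.linalg.solve(A,b)
E
python3 - <<'E'
from h import *
P={}
s=bot.observe(); print(s["clock"],s["position"],s["tool_rot"],s["force"])
for n in ["scene","top"]:
    p=P[n]=bot.grab_frame(n); cv2.imwrite(f"pics/{n}0.png",p["pixels"][:,:,::-1])
    print(n,np.round(p["pose"],3).tolist())
zs=dict(slat_cupboard=0,plain_cupboard=0,squat_jar=0,slat_cupboard_press=.17,slat_cupboard_hinge=.17,mill=0,mug=0,tumbler=0,garlic=0,timer=.22,black_pot=.22)
for k,z in zs.items():
    for n in P:
        for d in bot.spot_point(P[n],k)[:2]: print(k,n,round(d["conf"],2),np.round(d["position"]),np.round(onz(P[n],d["position"],z),3))
E
```

```text
0.0 [0.18630201 0.59626861 0.23072387] [-3.14050589e+00  8.02093106e-05  2.83881469e+00] [ 0.08619744 -0.59153343  0.32082896]
scene [[-0.016, -0.554, 0.832, -0.682], [-1.0, 0.007, -0.014, -0.042], [0.002, -0.833, -0.554, 0.969], [0.0, 0.0, 0.0, 1.0]]
top [[0.356, -0.728, 0.586, -0.698], [-0.934, -0.285, 0.214, -0.537], [0.011, -0.623, -0.782, 1.812], [0.0, 0.0, 0.0, 1.0]]
slat_cupboard scene 0.89 [290. 272.] [0.619 0.028 0.   ]
slat_cupboard top 0.93 [302. 225.] [0.641 0.034 0.   ]
plain_cupboard scene 0.57 [359. 266.] [ 0.645 -0.199 -0.   ]
plain_cupboard top 0.9 [355. 246.] [ 0.618 -0.195  0.   ]
squat_jar scene 0.67 [374. 304.] [ 0.454 -0.229  0.   ]
squat_jar scene 0.46 [366. 204.] [ 1.076 -0.263  0.   ]
squat_jar top 0.94 [290. 266.] [0.437 0.004 0.   ]
squat_jar top 0.77 [350. 282.] [ 0.454 -0.234  0.   ]
slat_cupboard_press scene 0.89 [312. 238.] [ 0.561 -0.043  0.17 ]
slat_cupboard_press scene 0.19 [273. 208.] [0.743 0.085 0.17 ]
slat_cupboard_press top 0.68 [316. 220.] [ 0.556 -0.056  0.17 ]
slat_cupboard_hinge scene 0.83 [264. 245.] [0.52  0.099 0.17 ]
slat_cupboard_hinge top 0.69 [272. 213.] [0.527 0.106 0.17 ]
mill scene 0.8 [454. 321.] [ 0.376 -0.45   0.   ]
mill top 0.71 [405. 314.] [ 0.394 -0.461 -0.   ]
mill top 0.68 [319. 218.] [ 0.696 -0.014  0.   ]
mug scene 0.74 [153. 321.] [0.386 0.415 0.   ]
mug scene 0.5 [364. 206.] [ 1.059 -0.252  0.   ]
tumbler scene 0.64 [200. 320.] [0.389 0.282 0.   ]
tumbler top 0.64 [216. 256.] [0.378 0.285 0.   ]
garlic scene 0.86 [502. 313.] [ 0.408 -0.6    0.   ]
garlic top 0.7 [441. 330.] [ 0.381 -0.595  0.   ]
timer scene 0.74 [362. 203.] [ 0.681 -0.202  0.22 ]
timer top 0.58 [367. 201.] [ 0.666 -0.211  0.22 ]
black_pot scene 0.74 [276. 207.] [0.661 0.069 0.22 ]
black_pot scene 0.71 [310. 236.] [ 0.491 -0.038  0.22 ]
black_pot top 0.5 [296. 182.] [0.662 0.064 0.22 ]
```

View pics/scene0.png

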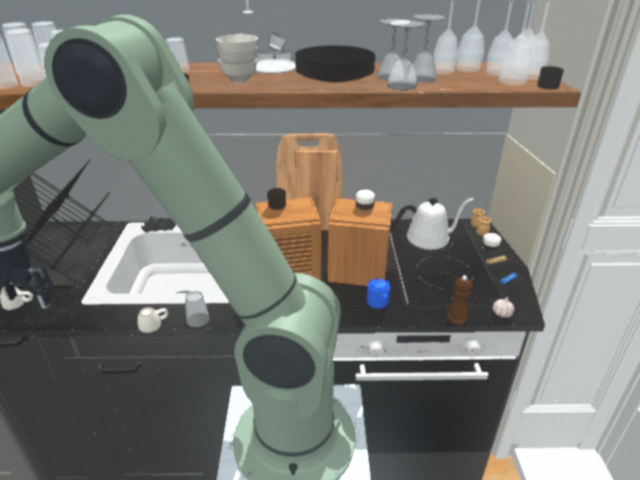

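View pics/top0.png

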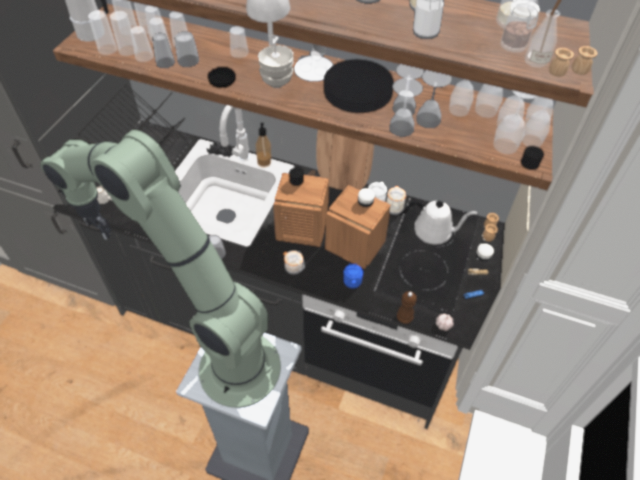

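The scene view shows the slatted cupboard at (290,240), the plain one at (360,240) and the blue look-alike jar at (378,293). The arm hides the real jar there, but the top view has it at (293,262), with the blue jar at (353,275). I'll push the jar to the right, into the gap between its present place and the blue jar. First I'll hover closer and refine the poses.

```bash
cat >> h.py <<'E'
def rel(X,yaw=None):
    "shift and twist from the present pose to a world target (tool down)"
    s=bot.observe(); M=R.from_euler('xyz',s["tool_rot"]).as_matrix()
    d=M.T@(np.array(X)-s["position"]); t=0
    if yaw is not None: t=-np.degrees((yaw-s["tool_rot"][2]+np.pi)%(2*np.pi)-np.pi)
    print("rel",np.round(d,4),round(t,1)); return d
E
python3 - <<'E'
from h import *
rel([.43,.12,.24],1.33)
E
```

```text
rel [-0.3746 -0.3822 -0.0087] 86.4
```

>>> carry_out:
  rows:
    - [[-0.031,-0.032,0,7],[-0.062,-0.064,0,14],[-0.094,-0.096,0,21],[-0.125,-0.127,0,28],[-0.156,-0.159,0,35],[-0.187,-0.191,0,42],[-0.218,-0.223,0,49],[-0.25,-0.255,0,56],[-0.281,-0.287,0,63],[-0.312,-0.318,0,70],[-0.343,-0.35,0,77],[-0.3746,-0.3822,0,84]]
  grip: 0.045

```text
clock: 2.2
position: [0.4145, 0.1495, 0.2317]
tool_rot: [3.141, -0.001, 1.367]
force: [0.9, 1.5, 0.5]
grip_width: 0.0453
finger_force: 0.0
```

```bash
python3 - <<'E'
from h import *
s=bot.observe(); print(s["clock"],s["position"],s["tool_rot"],s["grip_width"],s["force"])
P={}
for n in ["scene","top","wrist"]:
    p=P[n]=bot.grab_frame(n); cv2.imwrite(f"pics/{n}1.png",p["pixels"][:,:,::-1])
zs=dict(slat_cupboard=0,squat_jar=0,slat_cupboard_press=.17,slat_cupboard_hinge=.17)
for k,z in zs.items():
    for n in P:
        for d in bot.spot_point(P[n],k)[:2]: print(k,n,round(d["conf"],2),np.round(d["position"]),np.round(onz(P[n],d["position"],z),3))
E
```

```text
2.2 [0.41449581 0.14947816 0.23166985] [ 3.14107925e+00 -8.33290429e-04  1.36682782e+00] 0.045301561234937573 [0.91957146 1.49106197 0.45080266]
slat_cupboard top 0.83 [305. 224.] [0.649 0.028 0.   ]
slat_cupboard wrist 0.7 [525. 258.] [0.628 0.035 0.   ]
squat_jar scene 0.73 [374. 302.] [ 0.461 -0.23  -0.   ]
squat_jar top 0.81 [351. 282.] [ 0.455 -0.234  0.   ]
squat_jar top 0.69 [291. 268.] [ 0.434 -0.004  0.   ]
squat_jar wrist 0.95 [369. 324.] [ 0.444 -0.01   0.   ]
slat_cupboard_press scene 0.72 [313. 238.] [ 0.558 -0.045  0.17 ]
slat_cupboard_press top 0.9 [314. 216.] [ 0.569 -0.043  0.17 ]
slat_cupboard_hinge top 0.93 [272. 214.] [0.52  0.102 0.17 ]
slat_cupboard_hinge wrist 0.95 [520. 280.] [0.535 0.105 0.17 ]
```

View pics/wrist1.png

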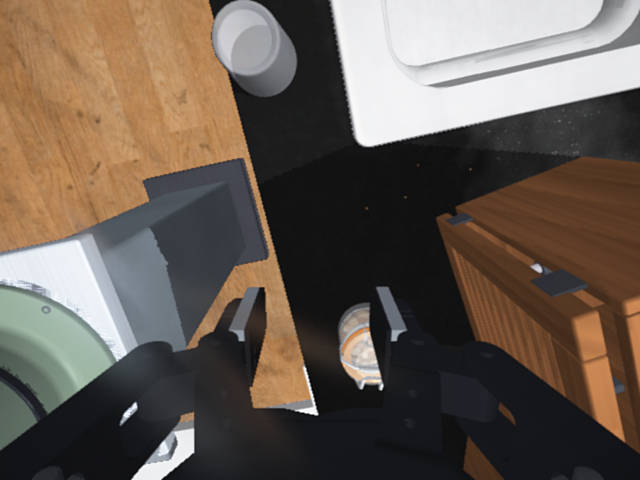

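```bash
python3 - <<'E'
from h import *
p=bot.grab_frame("wrist"); print(np.round(p["pose"],3).tolist(),p["K"][0][0])
for nm in ["squat_jar","slat_cupboard"]:
  r=bot.regions_of(p,nm)[0]; m=r["region"]; ys,xs=np.nonzero(m); print(nm,xs.min(),xs.max(),ys.min(),ys.max(),r["conf"])
T=proj
rel([.43,.085,.015],1.33)
E
```

```text
[[0.98, -0.189, -0.058, 0.428], [-0.197, -0.938, -0.284, 0.224], [-0.001, 0.29, -0.957, 0.374], [0.0, 0.0, 0.0, 1.0]] 358.60064451480207
squat_jar 339 384 306 394 0.6
slat_cupboard 439 639 165 452 0.8
rel [-0.0619  0.0288  0.2163] 2.5
```

The wrist view shows the jar between the fingers at (362,347). The door's top front edge runs from (438,217) at the hinge to about (575,345) at the free edge, and the worktop's front edge runs from (235,85) to (290,310).

```bash
python3 - <<'E'
from h import *
p=bot.grab_frame("wrist")
for uv,z in [((438,217),.217),((575,345),.217),((607,318),.217),((235,85),0),((290,310),0),((363,325),.0),((362,347),.05)]: print(uv,np.round(onz(p,uv,z),3))
O=np.array([.633,.03]); 
for yaw in (.2,.25,.3):
  c,s=np.cos(yaw),np.sin(yaw); Rm=np.array([[c,-s],[s,c]])
  print(yaw,[np.round(proj(p,np.r_[O+Rm@q,.217])).tolist() for q in ([-.08,.088],[-.08,-.088],[-.066,-.088])])
E
```

```text
(438, 217) [0.474 0.176 0.217]
(575, 345) [0.534 0.096 0.217]
(607, 318) [0.55  0.109 0.217]
(235, 85) [0.358 0.279 0.   ]
(290, 310) [0.357 0.032 0.   ]
(363, 325) [ 0.437 -0.004  0.   ]
(362, 347) [0.43  0.001 0.05 ]
0.2 [[581.0, 337.0], [634.0, 562.0], [657.0, 556.0]]
0.25 [[574.0, 346.0], [643.0, 564.0], [665.0, 558.0]]
0.3 [[567.0, 356.0], [651.0, 566.0], [674.0, 559.0]]
```

```bash
python3 - <<'E'
from h import *
rel([.452,.071,.015],1.37); rel([.452,.071,.2317],1.37)
E
```

```text
rel [-0.0713  0.0531  0.2163] 0.2
rel [-0.0713  0.0531 -0.0004] 0.2
```

>>> carry_out:
  rows:
    - [[-0.024,0.018,0.02,0],[-0.048,0.036,0.05,0],[-0.071,0.053,0.085,0],[-0.071,0.053,0.12,0],[-0.071,0.053,0.155,0],[-0.071,0.053,0.185,0],[-0.071,0.053,0.2,0],[-0.071,0.053,0.2,0]]

```text
clock: 3.82
position: [0.4504, 0.0706, 0.0286]
tool_rot: [-3.138, 0.002, 1.372]
force: [-0.8, -0.3, -0.5]
grip_width: 0.0449
finger_force: 0.0
```

```bash
python3 - <<'E'
from h import *
s=bot.observe(); print(s["position"],s["force"])
P={n:bot.grab_frame(n) for n in ["top","wrist"]}
for n in P:
  for d in bot.spot_point(P[n],"squat_jar")[:2]: print(n,round(d["conf"],2),np.round(d["position"]),np.round(onz(P[n],d["position"],0),3))
cv2.imwrite("pics/w2.png",P["wrist"]["pixels"][:,:,::-1])
rel([.452,.071,.015])
E
```

```text
[0.45041655 0.07064992 0.02858888] [-0.7562288  -0.3181615  -0.48601502]
top 0.74 [347. 281.] [ 0.455 -0.221  0.   ]
top 0.67 [293. 266.] [ 0.443 -0.007  0.   ]
wrist 0.88 [332. 404.] [ 0.443 -0.01   0.   ]
rel [-0.0006 -0.0006  0.0175] 0
```

View pics/w2.png

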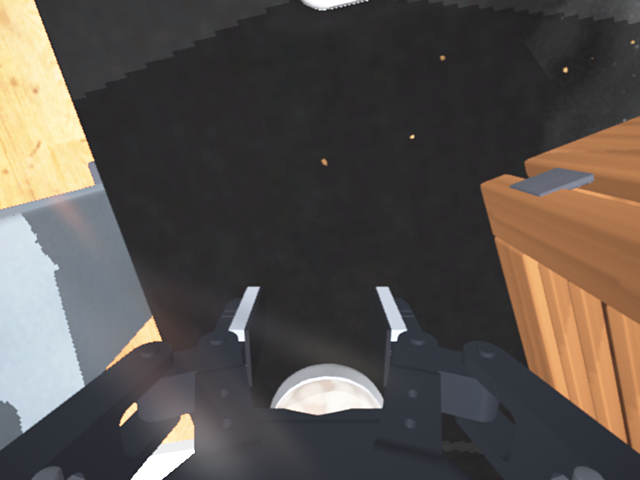

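The wrist view shows the jar centred between the fingertips at (330,390), clear of them, with the door off to the right. Next I lower a little and push.

>>> carry_out:
  rows:
    - [[0,0,0.012,0],[-0.012,0,0.012,0],[-0.024,0,0.012,0],[-0.034,0,0.012,0],[-0.042,0,0.012,0],[-0.05,0,0.012,0],[-0.058,0,0.012,0],[-0.066,0,0.012,0],[-0.074,0,0.012,0],[-0.082,0,0.012,0],[-0.09,0,0.012,0],[-0.096,0,0.012,0]]

```text
clock: 5.02
position: [0.4329, -0.0236, 0.0194]
tool_rot: [-3.142, -0.0, 1.372]
force: [0.2, 4.3, 4.5]
grip_width: 0.0452
finger_force: 3.2
```

>>> carry_out:
  rows:
    - [[-0.008,0,0,0],[-0.016,0,0,0],[-0.024,0,0,0],[-0.032,0,0,0],[-0.04,0,0,0],[-0.047,0,0,0],[-0.052,0,0,0],[-0.055,0,0,0],[-0.057,0,0,0],[-0.057,0,0,0]]

```text
clock: 5.85
position: [0.4215, -0.0794, 0.0193]
tool_rot: [-3.141, 0.0, 1.372]
force: [0.8, 2.3, 2.3]
grip_width: 0.0455
finger_force: 1.8
```

```bash
python3 - <<'E'
from h import *
s=bot.observe(); print(s["position"],s["force"])
P={n:bot.grab_frame(n) for n in ["top","scene","wrist"]}
for k in ["squat_jar","slat_cupboard_press","slat_cupboard"]:
 for n in P:
  for d in bot.spot_point(P[n],k)[:2]: print(k,n,round(d["conf"],2),np.round(d["position"]),np.round(onz(P[n],d["position"],.17 if "press" in k else 0),3))
cv2.imwrite("pics/t3.png",cv2.resize(P["top"]["pixels"][180:330,230:430,::-1],None,fx=3,fy=3))
E
```

```text
[ 0.42152577 -0.07940311  0.01928314] [0.82867617 2.27454066 2.32630294]
squat_jar top 0.91 [312. 277.] [ 0.424 -0.093  0.   ]
squat_jar top 0.82 [352. 283.] [ 0.45  -0.239  0.   ]
squat_jar scene 0.78 [334. 316.] [ 0.401 -0.105  0.   ]
squat_jar scene 0.76 [377. 300.] [ 0.473 -0.239  0.   ]
squat_jar wrist 0.9 [320. 342.] [ 0.416 -0.111 -0.   ]
slat_cupboard top 0.95 [305. 224.] [0.647 0.026 0.   ]
```

View pics/t3.png

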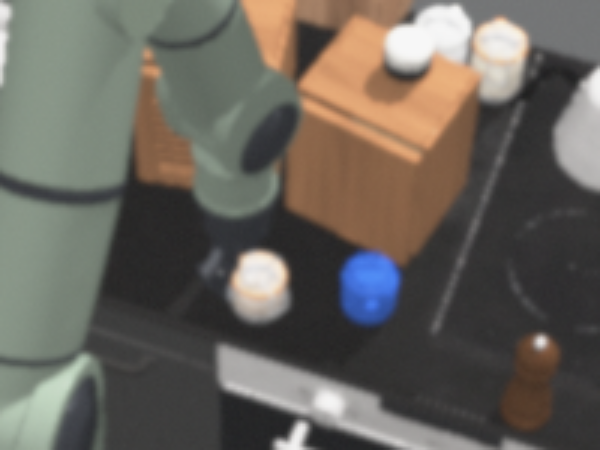

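The top crop shows the jar upright at (262,285), clear of the blue jar at (370,288), and free of the hand except for the fingertips behind it. I'll nudge it 8 mm more, back away and lift.

>>> carry_out:
  rows:
    - [[-0.004,0,0,0],[-0.008,0,0,0],[-0.008,0,0,0],[0.01,0,0,0],[0.035,0,0,0],[0.06,0,0,0],[0.06,0,-0.03,0],[0.06,0,-0.07,0],[0.06,0,-0.11,0],[0.06,0,-0.15,0],[0.06,0,-0.19,0],[0.06,0,-0.22,0]]

```text
clock: 7.45
position: [0.4337, -0.0204, 0.2423]
tool_rot: [3.14, -0.001, 1.372]
force: [1.5, 0.7, -0.0]
grip_width: 0.0452
finger_force: 0.0
```

```bash
python3 - <<'E'
from h import *
s=bot.observe(); print(s["qpos"])
# point above front of press: 90 mm ahead of the press point, hover
rel([.47,-.07,.235],.23)
E
```

```text
[-0.48790707  0.21702177  0.46918777  2.08077418 -0.12804185  0.8687413
 -0.14447333]
rel [-0.0414  0.0454  0.0074] 65.4
```

>>> carry_out:
  rows:
    - [[-0.005,0.005,0,7],[-0.01,0.01,0,14],[-0.015,0.016,0,21],[-0.02,0.022,0,28],[-0.025,0.028,0,35],[-0.03,0.034,0,42],[-0.036,0.04,0,49],[-0.041,0.045,0,56],[-0.041,0.045,0,62],[-0.041,0.045,0,65.4],[-0.041,0.045,0,65.4]]
  grip: 0

```text
clock: 8.37
position: [0.4695, -0.0692, 0.2392]
tool_rot: [3.141, 0.001, 0.228]
force: [-0.4, -0.1, -0.3]
grip_width: 0.0
finger_force: 0.0
```

```bash
python3 - <<'E'
from h import *
p=bot.grab_frame("wrist"); cv2.imwrite("pics/w4.png",p["pixels"][:,:,::-1])
for k in ["slat_cupboard_press","slat_cupboard_hinge"]:
  for d in bot.spot_point(p,k)[:2]: print(k,round(d["conf"],2),np.round(d["position"]),np.round(onz(p,d["position"],.17),3))
q=bot.grab_frame("top")
for d in bot.spot_point(q,"squat_jar")[:2]: print(np.round(onz(q,d["position"],0),3))
O=np.array([.633,.03]); yaw=.23
c,s=np.cos(yaw),np.sin(yaw); Rm=np.array([[c,-s],[s,c]])
print([np.round(proj(p,np.r_[O+Rm@x,.217])).tolist() for x in ([-.08,.088],[-.08,-.088],[-.066,-.088])])
print(bot.observe()["qpos"])
E
```

```text
slat_cupboard_press 0.86 [323.  88.] [ 0.562 -0.051  0.17 ]
slat_cupboard_hinge 0.8 [33. 72.] [0.535 0.104 0.17 ]
[ 0.463 -0.24   0.   ]
[ 0.404 -0.11   0.   ]
[[-36.0, 58.0], [386.0, 57.0], [388.0, 19.0]]
[-0.54852379  0.34163944  0.72649195  1.9992531  -0.28767185  0.90296968
 -1.00816623]
```

View pics/w4.png

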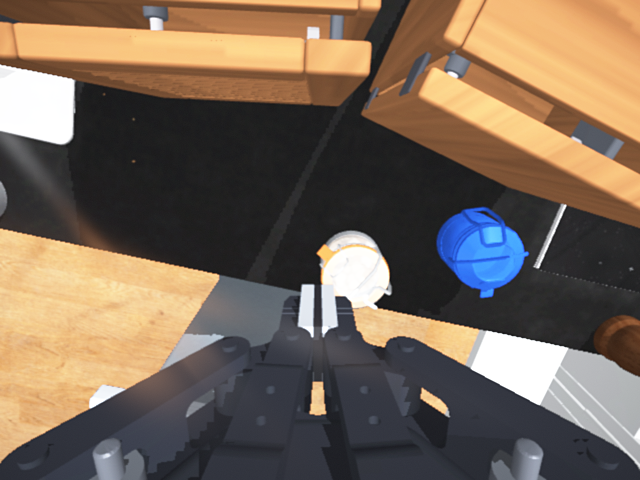

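The wrist view shows the slatted door's top edge from (20,65) to its free corner at (370,72). The closed fingertips are at (318,310), the jar is below and to the right at (355,270), and the blue jar is at (485,255).

```bash
python3 - <<'E'
from h import *
p=bot.grab_frame("wrist")
for uv in [(20,65),(304,72),(370,75)]: print(np.round(onz(p,uv,.217),3))
rel([.512,-.061,.162],.2)
E
```

```text
[0.537 0.076 0.217]
[ 0.562 -0.041  0.217]
[ 0.567 -0.068  0.217]
rel [0.043  0.002  0.0774] 1.9
```

>>> carry_out:
  rows:
    - [[0,0.001,0.03,1.5],[0.01,0.002,0.06,1.5],[0.025,0.002,0.077,1.5],[0.04,0.002,0.077,1.5],[0.043,0.002,0.077,1.5],[0.043,0.002,0.077,1.5]]

```text
clock: 9.17
position: [0.5124, -0.0611, 0.1622]
tool_rot: [3.141, 0.0, 0.206]
force: [-0.6, -0.5, -0.1]
grip_width: 0.0001
finger_force: 0.0
```

>>> carry_out:
  rows:
    - [[0.01,0,0,0],[0.02,0,0,0],[0.027,0,0,0],[0.031,0,0,0],[0.035,0,0,0],[0.035,0,0,0]]

```text
clock: 9.67
position: [0.5469, -0.0537, 0.1623]
tool_rot: [3.141, -0.0, 0.205]
force: [0.0, 0.1, 0.6]
grip_width: -0.0003
finger_force: 0.0
```

>>> carry_out:
  rows:
    - [[0.002,0,0,0],[0.004,0,0,0],[0.006,0,0,0],[0.006,0,0,0]]

```text
clock: 10.0
position: [0.5521, -0.0528, 0.1623]
tool_rot: [-3.142, 0.0, 0.205]
force: [-2.6, 0.2, 1.1]
grip_width: 0.0003
finger_force: 0.0
```

>>> carry_out:
  rows:
    - [[0.002,0,0,0],[0.003,0,0,0],[0.003,0,0,0]]

```text
clock: 10.25
position: [0.555, -0.0521, 0.1622]
tool_rot: [-3.142, 0.001, 0.205]
force: [-3.0, -1.7, 1.4]
grip_width: 0.0002
finger_force: 0.0
```

>>> carry_out:
  rows:
    - [[0.001,0,0,0],[0.002,0,0,0],[0.002,0,0,0]]

```text
clock: 10.5
position: [0.5569, -0.0517, 0.1622]
tool_rot: [3.142, 0.0, 0.205]
force: [-4.5, -1.2, 0.4]
grip_width: 0.0
finger_force: 0.0
```

>>> carry_out:
  rows:
    - [[0.001,0,0,0],[0.002,0,0,0],[0.002,0,0,0]]

```text
clock: 10.75
position: [0.557, -0.0514, 0.1617]
tool_rot: [-3.14, 0.004, 0.205]
force: [-13.5, -2.2, -3.3]
grip_width: -0.0
finger_force: 0.0
```

>>> carry_out:
  rows:
    - [[-0.01,0,0,0],[-0.035,0,0,0],[-0.065,0,0,0],[-0.095,0,0,0],[-0.12,0,0,0],[-0.13,0,-0.03,0],[-0.13,0,-0.06,0],[-0.13,0,-0.09,0],[-0.13,0,-0.09,0],[-0.13,0,-0.09,0],[-0.13,0,-0.09,0],[-0.13,0,-0.09,0]]

```text
clock: 11.75
position: [0.4314, -0.0776, 0.2517]
tool_rot: [-3.141, 0.001, 0.205]
force: [0.4, -0.5, -0.2]
grip_width: 0.0002
finger_force: 0.0
```

>>> carry_out:
  rows:
    - [[0,-0.01,-0.01,0],[0,-0.02,-0.01,0],[0,-0.02,-0.01,0]]

```text
clock: 12.0
position: [0.4273, -0.0569, 0.2617]
tool_rot: [-3.141, 0.001, 0.206]
force: [0.7, 0.6, 0.6]
grip_width: -0.0
finger_force: 0.0
```

```bash
python3 - <<'E'
from h import *
print(bot.observe()["position"])
p=bot.grab_frame("wrist"); cv2.imwrite("pics/w5.png",p["pixels"][:,:,::-1])
for d in bot.spot_point(p,"slat_cupboard_press")[:2]: print(round(d["conf"],2),np.round(d["position"]),np.round(onz(p,d["position"],.17),3))
H=np.array([.533,.102])
for a in (0,.3,.5,.55,.6):
  t=-np.pi/2+.205-a; u=np.array([np.cos(t),np.sin(t)]); print(a,np.round(H+.176*u,3),np.round(proj(p,np.r_[H+.176*u,.217])))
E
```

```text
[ 0.42732206 -0.05694916  0.26174843]
0 [ 0.569 -0.07 ] [412. -17.]
0.3 [ 0.516 -0.073] [388. 106.]
0.5 [ 0.482 -0.066] [358. 172.]
0.55 [ 0.473 -0.064] [349. 187.]
0.6 [ 0.465 -0.06 ] [339. 201.]
```

View pics/w5.png

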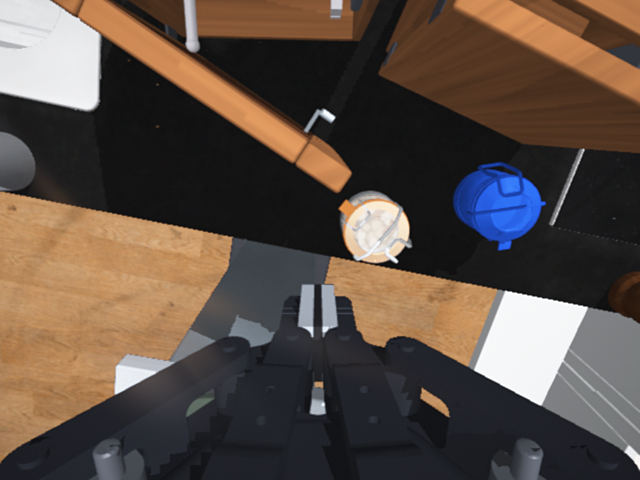

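The door has sprung ajar to about 0.55, with its free corner at (345,185) as predicted. A catch bracket on the inner face shows at (320,120), so I'll go in behind the door at about 125 mm from the hinge to avoid it.

```bash
cat >> h.py <<'E'
H=np.array([.533,.102])
def arc(a,d=.025,r=.125):
    t=-np.pi/2+.205-a; u=np.array([np.cos(t),np.sin(t)]); return H+r*u+d*np.array([-u[1],u[0]])
E
python3 - <<'E'
from h import *
A=arc(.55,.04); print(A); rel([*A,.262],-.345)
# arc rows relative to A, in tool axes at psi=-.345
M=R.from_euler('xyz',[np.pi,0,-.345]).as_matrix()
for a in np.r_[.55,.65:1.66:.1]: print(round(a,2),np.round(M.T@np.r_[arc(a)-A,0],4))
E
```

```text
[ 0.52836843 -0.0291623 ]
rel [ 0.1047 -0.0078 -0.0003] 31.6
0.55 [-0.015 -0.    -0.   ]
0.65 [-0.0276  0.0019  0.    ]
0.75 [-0.0403  0.0025  0.    ]
0.85 [-0.0531  0.0018  0.    ]
0.95 [-0.0657 -0.0001 -0.    ]
1.05 [-0.078  -0.0033 -0.    ]
1.15 [-0.0899 -0.0077 -0.    ]
1.25 [-0.1014 -0.0133 -0.    ]
1.35 [-0.1123 -0.02   -0.    ]
1.45 [-0.1224 -0.0277 -0.    ]
1.55 [-0.1317 -0.0364 -0.    ]
1.65 [-0.1401 -0.046  -0.    ]
```

>>> carry_out:
  rows:
    - [[0.012,-0.001,-0.003,5],[0.03,-0.002,-0.003,10],[0.05,-0.003,-0.003,16],[0.07,-0.005,-0.003,22],[0.09,-0.007,-0.003,27],[0.102,-0.008,0,31.5],[0.1047,-0.008,0,31.5],[0.1047,-0.008,0,31.5]]

```text
clock: 12.77
position: [0.5285, -0.0297, 0.2614]
tool_rot: [3.14, 0.001, -0.343]
force: [-0.7, -0.2, 0.5]
grip_width: -0.0003
finger_force: 0.0
```

```bash
python3 - <<'E'
from h import *
s=bot.observe(); print(s["position"],s["tool_rot"],s["qpos"])
p=bot.grab_frame("wrist"); cv2.imwrite("pics/w6.png",p["pixels"][:,:,::-1])
A=arc(.55,.04);rel([*A,.165],-.345)
E
```

```text
[ 0.52852108 -0.02968629  0.26142441] [ 3.13958344e+00  8.75970991e-04 -3.42999481e-01] [-0.67217746  0.45672428  0.85704857  1.84429681 -0.39870321  1.0243389
 -1.56678374]
rel [ 0.0002 -0.0009  0.0968] 0.1
```

View pics/w6.png

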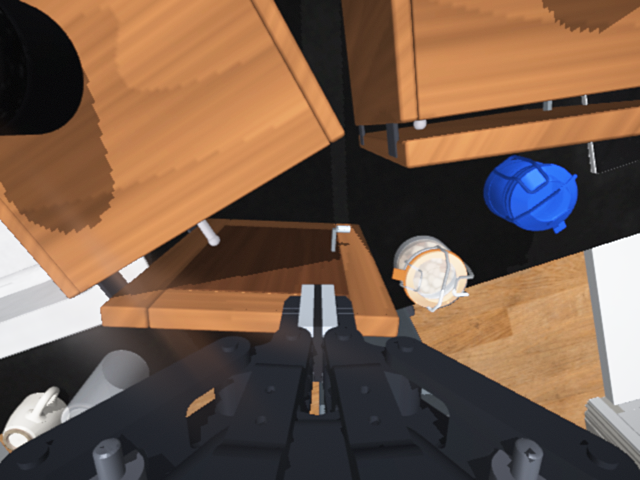

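The wrist view shows the door's top edge as a strip at rows 290–330, with the fingertips at (318,300) above or just inside it. The bracket is at (340,235). I'll check the vertical clearance numerically before descending.

```bash
python3 - <<'E'
from h import *
p=bot.grab_frame("wrist"); s=bot.observe()
M=R.from_euler('xyz',s["tool_rot"]).as_matrix()
for dx in (-.011,0,.011): 
  X=s["position"]+M@np.array([dx,0,0]); print(dx,np.round(proj(p,X)),np.round(proj(p,np.r_[X[:2],.217])))
for uv in [(220,292),(385,303),(220,327),(390,332)]:
  q=onz(p,uv,.217); print(uv,np.round(M.T@(q-s["position"]),4))
E
```

```text
-0.011 [318. 325.] [318. 283.]
0 [318. 303.] [318. 265.]
0.011 [318. 280.] [318. 247.]
(220, 292) [-0.0163 -0.0559  0.0451]
(385, 303) [-0.0234  0.039   0.0451]
(220, 327) [-0.039  -0.0577  0.0451]
(390, 332) [-0.0425  0.043   0.0451]
```

>>> carry_out:
  rows:
    - [[0.005,0,0.01,0],[0.005,0,0.03,0],[0.005,0,0.055,0],[0.005,0,0.08,0],[0.005,0,0.095,0],[0.005,0,0.097,0]]

```text
clock: 13.37
position: [0.5317, -0.031, 0.1628]
tool_rot: [3.14, 0.003, -0.344]
force: [-0.4, 0.0, 0.5]
grip_width: -0.0002
finger_force: 0.0
```

>>> carry_out:
  rows:
    - [[-0.008,0,0,0],[-0.015,0,0,0],[-0.02,0,0,0],[-0.026,0.001,0,2],[-0.033,0.002,0,6],[-0.039,0.0025,0,9],[-0.045,0.0025,0,12],[-0.052,0.002,0,15],[-0.058,0.002,0,18],[-0.064,0.001,0,20],[-0.071,0,0,22]]

```text
clock: 14.28
position: [0.4662, -0.0062, 0.1662]
tool_rot: [-3.14, -0.001, -0.73]
force: [1.3, -0.1, -0.3]
grip_width: -0.0001
finger_force: 0.0
```

```bash
python3 - <<'E'
from h import *
s=bot.observe(); print(s["position"],s["tool_rot"],s["force"],s["qpos"])
pos=s["position"]
for a in (.9,1.,1.1,1.2,1.3,1.4,1.5,1.55,1.6): print(a, end=' '); rel([*arc(a,.03),.165])
E
```

```text
[ 0.46622322 -0.00622601  0.16617112] [-3.13982757e+00 -5.60456727e-04 -7.30062946e-01] [ 1.32148348 -0.14990244 -0.27064851] [-0.76517153  0.52766713  0.89087071  2.10058111 -0.59164191  0.78063757
 -1.80275642]
0.9 rel [ 0.0119 -0.0013  0.0012] 0
1.0 rel [-0.0006  0.0015  0.0012] 0
1.1 rel [-0.0134  0.0031  0.0012] 0
1.2 rel [-0.0262  0.0033  0.0012] 0
1.3 rel [-0.039   0.0023  0.0011] 0
1.4 rel [-0.0517  0.      0.0011] 0
1.5 rel [-0.064  -0.0035  0.0011] 0
1.55 rel [-0.07   -0.0058  0.0011] 0
1.6 rel [-0.0759 -0.0083  0.0011] 0
```

>>> carry_out:
  rows:
    - [[-0.007,0.002,0,2],[-0.013,0.003,0,4],[-0.02,0.003,0,6],[-0.026,0.003,0,8],[-0.033,0.003,0,10],[-0.039,0.002,0,12],[-0.046,0.001,0,14],[-0.052,0,0,15],[-0.058,-0.002,0,15],[-0.063,-0.003,0,15],[-0.067,-0.005,0,15],[-0.07,-0.006,0,15]]

```text
clock: 15.28
position: [0.418, 0.045, 0.1654]
tool_rot: [-3.141, 0.0, -0.989]
force: [0.0, -0.1, -0.3]
grip_width: 0.0004
finger_force: 0.0
```

```bash
python3 - <<'E'
from h import *
s=bot.observe(); print(s["position"],s["tool_rot"],s["force"],s["qpos"])
p=bot.grab_frame("wrist"); cv2.imwrite("pics/w7.png",p["pixels"][:,:,::-1])
M=R.from_euler('xyz',s["tool_rot"]).as_matrix()
for a in (1.4,1.57,1.7):
  t=-np.pi/2+.205-a; u=np.array([np.cos(t),np.sin(t)]); m=np.array([-u[1],u[0]])
  print(a,[np.round(proj(p,np.r_[H+r*u+d*m,.217])).tolist() for r in(.01,.176) for d in (0,.014)])
E
```

```text
[0.41802427 0.04497812 0.16539912] [-3.14132898e+00  1.85260254e-04 -9.89416919e-01] [ 0.0137297  -0.13312119 -0.29368722] [-1.00204065  0.50604454  1.01474217  2.20954163 -0.6433069   0.75705322
 -2.11032697]
1.4 [[-87.0, 344.0], [-93.0, 301.0], [458.0, 436.0], [472.0, 400.0]]
1.57 [[-87.0, 349.0], [-84.0, 309.0], [424.0, 502.0], [442.0, 473.0]]
1.7 [[-87.0, 352.0], [-78.0, 315.0], [391.0, 545.0], [413.0, 520.0]]
```

View pics/w7.png

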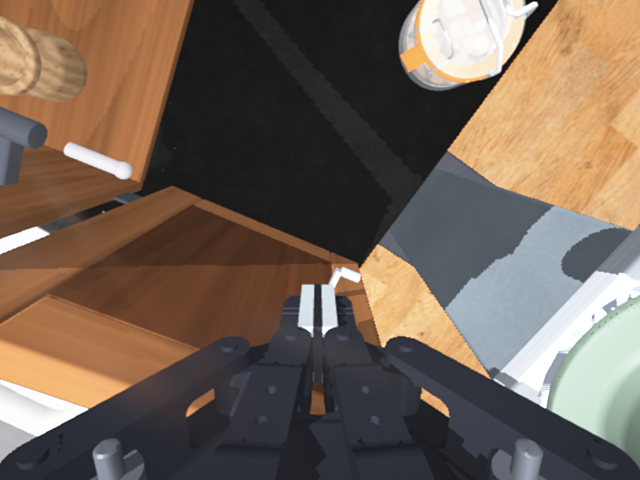

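The wrist view shows the open door with its inner face toward the fingers. The bracket at (345,275) is just beyond the fingertips, and the jar is standing well clear at (460,40). I'll take the hand away and check the angle from outside.

>>> carry_out:
  rows:
    - [[0.01,0,0,0],[0.025,0,0,0],[0.045,0,0,0],[0.06,0,0,0],[0.06,0,-0.04,0],[0.06,0,-0.08,0],[0.06,0,-0.12,0],[0.06,0,-0.12,0]]

```text
clock: 16.0
position: [0.4532, -0.0068, 0.2904]
tool_rot: [-3.136, -0.002, -0.991]
force: [-0.4, -0.2, -0.8]
grip_width: 0.0
finger_force: 0.0
```

```bash
python3 - <<'E'
from h import *
s=bot.observe(); print(s["position"],s["clock"])
P={n:bot.grab_frame(n) for n in ["top","wrist"]}
p=P["wrist"]; cv2.imwrite("pics/w8.png",np.hstack([cv2.resize(p["pixels"],(400,300)),cv2.resize(P["top"]["pixels"][180:330,230:430],(400,300))])[:,:,::-1])
for a in (1.4,1.57,1.7):
  t=-np.pi/2+.205-a; u=np.array([np.cos(t),np.sin(t)]); m=np.array([-u[1],u[0]])
  for p in P.values(): print(a,[np.round(proj(p,np.r_[H+r*u+d*m,.217])).tolist() for r in(.01,.176) for d in (0,.014)])
for d in bot.spot_point(P["top"],"squat_jar")[:2]: print(np.round(onz(P["top"],d["position"],0),3))
E
```

```text
[ 0.45320998 -0.00683948  0.29041881] 16.0
1.4 [[273.0, 206.0], [277.0, 206.0], [271.0, 242.0], [275.0, 242.0]]
1.4 [[143.0, 318.0], [144.0, 299.0], [384.0, 362.0], [389.0, 344.0]]
1.57 [[272.0, 206.0], [276.0, 206.0], [262.0, 242.0], [266.0, 242.0]]
1.57 [[143.0, 320.0], [148.0, 302.0], [370.0, 396.0], [378.0, 380.0]]
1.7 [[272.0, 206.0], [276.0, 206.0], [256.0, 241.0], [260.0, 242.0]]
1.7 [[142.0, 322.0], [150.0, 305.0], [355.0, 419.0], [365.0, 405.0]]
[ 0.452 -0.235 -0.   ]
[ 0.412 -0.105 -0.   ]
```

View pics/w8.png

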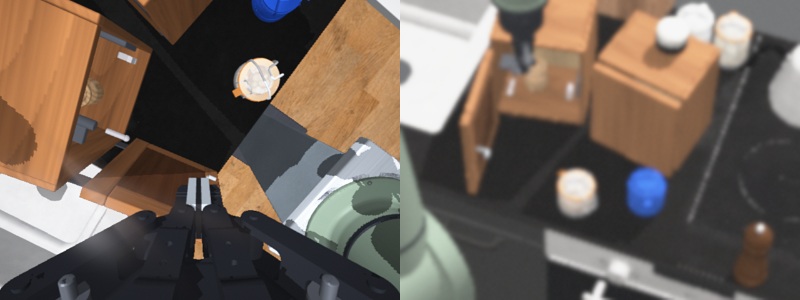

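The top crop shows the door's free corner at full-frame (260–266,240), which matches about 1.57–1.6 rad. The jar and blue jar are standing, and the plain cupboard is shut. I'll let things settle and check that the door isn't drifting.

>>> carry_out:
  rows:
    - [[0.0,0,0,0],[0,0,0,0],[0,0,0,0],[0,0,0,0],[0,0,0,0],[0,0,0,0],[0,0,0,0],[0,0,0,0]]

```text
clock: 16.82
position: [0.4511, -0.0058, 0.2853]
tool_rot: [3.142, -0.0, -0.991]
force: [0.5, 0.1, -0.3]
grip_width: 0.0002
finger_force: 0.0
```

```bash
python3 - <<'E'
from h import *
a=bot.grab_frame("top"); 
for _ in range(8): b=bot.grab_frame("top")
A,B=[x["pixels"][190:290,250:300].astype(int) for x in (a,b)]
dif=np.abs(A-B).max(2); print(dif.max(),(dif>25).sum())
if (dif>40).sum()<5: print(bot.job_done())
E
```

```text
11 0
the job is handed in; nothing more can be done
None
```

The slatted door is open at about 1.57–1.6 rad and holding still, the jar stands aside to the right, the plain cupboard stayed shut, and the job was handed in at about 17 s on the robot's clock; no verdict came back.

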